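# Seat the filter cassette behind its eccentric lock

## Robot

A 6-joint arm with a two-finger parallel gripper is mounted at the origin on the work surface. World frame = base frame: x ahead of the robot, y to its left, z up, the work surface at z = 0. Lengths are in m, angles in rad, forces in N, time in s.
With the tool pointing down it reaches from about 0.4 to 0.925 m from the base axis. Payload 12.5 kg.
Tool frame: the origin (TCP) lies on the centre line of the jaws, within the pads' length; the fingertips stand 17 mm ahead of it and the grasp point (between the pads) lies 2 mm behind it (nose_length is the z of the fingertips in the tool frame, in m); z points along the fingers, y is the line along which they close (so a half turn about z gives the same grasp; the last joint's range is limited). The gripper opens to 95 mm and grips with 3 to 60 N. Pads are 20 mm wide; open, the fingers measure 119 mm over their backs; the gripper's body (75 mm by 180 mm) begins 59 mm behind the grasp point.
Start: joints at [-1.381, 0.491, 1.559, -0, 1.092, -0.106], TCP at [0.182, -0.598, 0.232] pointing down, gripper open.
Joint ranges: [-3.1, 3.1], [-0.84, 2.19], [0.05, 2.79], [-1.13, 4.28], [0.06, 2.93], [-2.69, 2.69]. Speed limits (rad/s): [2.22, 2.22, 2.79, 3.14, 3.14, 3.14].

## Interface

Orientations are given as a unit quaternion [w, x, y, z].
In Python, from bench import * gives the robot as it stands.
- The arm moves only by the tool arm_command, never from a script. Its argument "rows" is a list of rows, each a list of 2 entries, a list of its own where there are three numbers: the shift along the tool's x, y, z in m, then the turn about the tool's z in degrees. A call has 1 to 12 rows; each row is the pose to reach, as a shift and turn from the pose commanded when the call began, along the tool's axes at that moment; what a row does not reach only later rows make up. A row lasts 1/10 s, in which the tool goes at most 50 mm and 8.59 degrees, less where a joint would pass 70% of its speed; a pose out of reach is approached as far as the arm can. A call with a gripper value outside its range is refused whole. "grip" is the opening, from 0 (shut) to 1 (fully open), set as the call begins (left out, the last holds). The fingers move at their own pace and stop on an object; "squeeze" is the grip in N (left out, the last holds). Time passes only in rows, so rows that repeat a pose let the fingers close. It gives the time, the measured TCP pose, the force, the opening and the grip force at its end, in the units of the state.
- observe(): the state, without advancing time (a new reading comes with each control period).
- capture(name): name is "side" or "top" or "wrist"; returns (picture, depth): 400x640x3 uint8, red, green, blue; 400x640 float32, m along the optical axis (not along the pixel's ray), 0 where there is no reading.
- camera_params(name): a dict with "mtx" (3x3 intrinsics, pixels), "position" and "rotation" of the camera in the world. Camera axes: x right, y down, z forward; pixel columns grow to the right and rows downward; lengths in m; the calibration is good to about 2 mm. A picture is of the moment at which its call begins: read the wrist's pose just before it. camera_params takes no time and is no camera call; for the wrist camera it gives the pose at the moment of the call.
- job_done(): hands the job in; it is judged then, once.
The state is a dict: "time_s": time; "qpos": joint angles; "joint_vel": joint speeds; "tau": joint torques, N m; "ee_pos": TCP position; "tcp_rot": TCP orientation; "ft_force": force on the tool from outside, world axes, zero at the start; "moment": the same for the moment, N m; "gripper_width": finger opening in m; "gripper_force": force on a finger pad.
Only numpy, scipy, OpenCV 4.12 (cv2) and the standard library are available. Lean on these libraries where they do the work, as an engineer would, in place of code of your own. Each camera call takes 0.05 s, during which the arm holds its last target. There are 200 camera calls.

## Task

The pleated filter cassette of the central vacuum's filter box stands part-way out, and its eccentric lock is shut in the way. With the fingertips, push the lock's orange lever fully outward so that the cam turns its low side to the cassette, push the cassette fully home against the box, then push the lever back until the lock is fully closed in front of the cassette. Do not lift the cassette or draw it out, and leave the other things on the counter where they stand.

Things in the scene. Friction and masses are not known exactly. Their poses are not given: they have to be found in the camera images.
- filter_box: Aluminium filter box, fixed: sizes in mm: 220 deep, 224 wide, 110 tall, on its rear half a round spigot, top at 165. Origin on the counter under the middle of its front face (the plane x = 0). x points into the box, the way the cassette goes, roughly away from the robot; y to its left, z up. Two runners, at y = -65 and 65, tops 35 high, reach 125 out in front and carry the cassette.
- cassette: Pleated filter cassette, loose in the box's slot (2 mm play each side), 0.35 to 0.7 kg, slides with 1.5 to 6 N. Blue front panel 14 mm thick, 210 wide, 55 tall (35 to 90 above the counter); behind it a body 205 long, 170 wide, 45 tall with white pleats. Origin under the middle of the panel's outer face; axes as the box's.
- cassette_face (a point): Middle of the outer face of the cassette's blue front panel, 40 mm above the cassette's underside, 75 above the counter. Fully home, the panel's back lies flat on the box's front face and this point is at x = -14 mm in the box's frame; at the start it is at x = -114 to -80 mm.
- lock (a joint): Angle of the eccentric lock on its upright pivot, rad, clockwise from above positive. 0 (stop) = locked: cam nose points to the box's -y, lever to the box's -x, towards the robot. 1.65 (stop) = fully open: lever points out to the box's left (+y). Starts at 0 to 0.3. It stays where it is left; 2 to 3 N at the pin turns it. Beyond 1.25 the cassette's panel passes freely.
- cam_nose (a point): Tip of the steel cam's nose, 34 mm from the pivot; the cam lies 46 to 62 above the counter, base radius 13. Locked, the nose reaches 14 across the panel's path and blocks it; pushing the cassette on it only presses it to its stop. With the cassette home, the closed nose stands 1.5 in front of the panel; closing it presses in a cassette that is a little out.
- lock_pivot (a point): Point on the lock's pivot axis at the height of the lever's arm, 98 mm above the counter; in the box's frame at x = -23.5, y = 125 mm.
- lock_pin (a point): Top of the orange upright pin at the free end of the lock's lever, 144 mm above the counter and 75 from the pivot axis; moves with the lever. The pin, 18 in diameter, stands free from 102 to 144 above the counter, on the lever's arm (16 wide, 94 to 102).
- canister: grey plastic canister with a black ribbed twist cap, diameter 100, 155 mm tall; origin under its centre.
- round_filter: spare round pleated filter, white with black end rings, diameter 108, 112 mm tall, standing; origin under its centre.
- pan: open aluminium pan, 150 x 200, 45 mm tall; origin under its centre.
- round_brush: black round dusting brush standing on its bristles, diameter 70, about 105 mm tall with its neck leaning towards its own -x; origin under its centre.
- crevice_nozzle: black crevice nozzle lying flat, 190 long (own x from -90 to +100), 36 wide, 34 mm tall; origin on the counter under it.
- cleaner_bottle: white bottle with blue cap, diameter 66, 170 mm tall; origin under its centre.

How it is judged:
On the way, in this order (a step that is already met when the one before it is completed fails the run):
1. the lock is turned open to its low point while the cassette is still out (value of joint lock above 1.25 rad and not (x of cassette_face in the frame of filter_box above -0.018 m)), for 0.2 s.
2. the cassette is home against the box (x of cassette_face in the frame of filter_box above -0.018 m), for 0.2 s.
At the end, for the whole second after the job is handed in: The cassette's front panel is within 4 mm of lying flat on the box's front face, and the lock is closed again to within 0.15 rad of its locked stop (x of cassette_face in the frame of filter_box above -0.018 m and value of joint lock below 0.15 rad); the robot touches nothing.
It fails at once if the cassette is lifted (z of cassette_face in the frame of filter_box above 0.087 m or angle between cassette_face's own z axis and vertical above 0.15 rad).
It fails at once if the cassette is drawn out of the box (x of cassette_face in the frame of filter_box below -0.15 m).
It fails at once if another thing on the counter is moved more than 2 cm (distance of any of canister, round_filter, pan, round_brush, crevice_nozzle, cleaner_bottle from where it was at the start of the episode above 0.02 m).
It fails at once if another thing on the counter is tipped over (angle between any of canister, round_filter, pan, round_brush, crevice_nozzle, cleaner_bottle's own z axis and vertical above 0.25 rad).
It also fails if it takes over 58 s, if anything falls off the work surface, if the arm or the gripper's body presses on something with over 40 N, if the wrist force passes 120 N, or if a joint passes its speed limit or range.

## Working session

There is one attempt and no reset: what is moved stays moved. The work goes in short steps, Python scripts to look and compute and a tool call to move; the robot and the scene stay as the last step left them, time stands still between calls to the robot, and variables do not carry over. Pictures are saved under pics/ and viewed, at most 10 in all, crops included, and the job is handed in when it is done.

Besides the shell and the picture viewer there is one more tool, called by a JSON object that holds its "name" and its "arguments". arm_command: Moves the arm, as the interface text tells. Its arguments: {"type":"object","properties":{"rows":{"type":"array","items":{"type":"array"}},"grip":{"type":"number"},"squeeze":{"type":"number"}},"required":["rows"]}

```bash
mkdir -p pics
cat > h.py <<'E'
from bench import *
import numpy as np, cv2
def snap(n,f):
    p=camera_params(n); im,d=capture(n)
    cv2.imwrite(f'pics/{f}.png',im[:,:,::-1]); np.savez(f'pics/{f}.npz',im=im,d=d,K=p['mtx'],t=p['position'],R=p['rotation'])
    return im,d,p
def cloud(f):
    z=np.load(f'pics/{f}.npz'); d=z['d']; K=z['K']; v,u=np.indices(d.shape)
    P=np.stack([(u-K[0,2])/K[0,0]*d,(v-K[1,2])/K[1,1]*d,d],-1)
    return z['im'],P@np.array(z['R']).T+z['t'],d>0
E
python3 - <<'E'
from h import *
for n in("top","side"):
    im,d,p=snap(n,n+'0'); print(n,p['position'],np.round(p['rotation'],2).tolist())
s=observe();print(s['time_s'],s['ee_pos'],s['tcp_rot'],s['gripper_width'])
E
```

```text
top [0.36698747 0.01654148 1.40542513] [0.05, -0.7, 0.71, -0.06]
side [-0.19696606  0.83634203  1.04158236] [0.15, -0.33, 0.84, -0.4]
0.1 [ 0.1821705  -0.59766118  0.23113561] [-4.70194041e-04  9.89083003e-01  1.47358715e-01 -1.42503150e-05] 0.09526340126333936
```

View pics/top0.png

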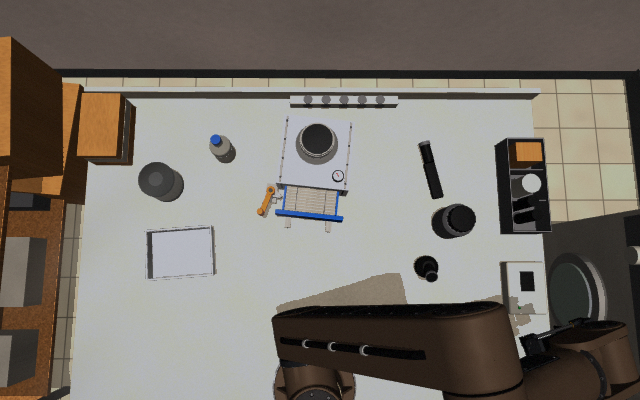

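View pics/side0.png

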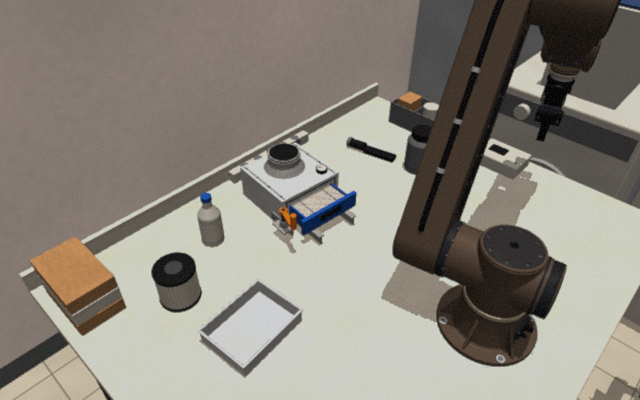

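Run:
```python
from h import *
im,P,ok=cloud('top0'); 
hsv=cv2.cvtColor(im,cv2.COLOR_RGB2HSV); H,S,V=[hsv[...,i].astype(int) for i in range(3)]
v,u=np.indances(H.shape) if 0 else np.indices(H.shape)
roi=ok&(u>250)&(u<365)&(v>105)&(v<235)
z=P[...,2]
b=roi&(abs(H-110)<12)&(S>150)&(z>.075)&(z<.1)&(v>205)
o=roi&(abs(H-14)<9)&(S>150)&(z>.08)
t=roi&(abs(z-.11)<.008)&(S<80)
for n,m in(('blue',b),('top',t)):
    q=P[m][:,:2].astype(np.float32); r=cv2.minAreaRect(q); print(n,m.sum(),r,cv2.boxPoints(r).round(4).tolist(),np.median(P[m][:,2]))
for n,m in(('arm',o&(z<.115)),('pin',o&(z>.13))): print(n,m.sum(),P[m].mean(0),P[m].min(0),P[m].max(0))
q=P[b]; A=np.polyfit(q[:,1],q[:,0],1); print('blue line',A,q[:,1].min(),q[:,1].max(), (q[:,0]-np.polyval(A,q[:,1])).min(),(q[:,0]-np.polyval(A,q[:,1])).max())
```

```text
Traceback (most recent call last):
  File "h.py", line 10, in cloud
    return z['im'],P@np.array(z['R']).T+z['t'],d>0
                   ~^~~~~~~~~~~~~~~~~~~
ValueError: matmul: Input operand 1 has a mismatch in its core dimension 0, with gufunc signature (n?,k),(k,m?)->(n?,m?) (size 4 is different from 3)
```

Rotation is a quaternion [w,x,y,z]; fix the helper.

```bash
sed -i "s/P@np.array(z\['R'\]).T/P@Rot.from_quat(z['R'],scalar_first=True).as_matrix().T/; s/^import numpy as np, cv2/&\nfrom scipy.spatial.transform import Rotation as Rot/" h.py
cat > m.py <<'E'
from h import *
im,P,ok=cloud('top0'); 
hsv=cv2.cvtColor(im,cv2.COLOR_RGB2HSV); H,S,V=[hsv[...,i].astype(int) for i in range(3)]
v,u=np.indices(H.shape)
roi=ok&(u>250)&(u<365)&(v>105)&(v<235)
z=P[...,2]
b=roi&(abs(H-110)<12)&(S>150)&(z>.075)&(z<.1)&(v>205)
o=roi&(abs(H-14)<9)&(S>150)&(z>.08)
t=roi&(abs(z-.11)<.008)&(S<80)
for n,m in(('blue',b),('top',t)):
    q=P[m][:,:2].astype(np.float32); r=cv2.minAreaRect(q); print(n,m.sum(),r,cv2.boxPoints(r).round(4).tolist(),np.median(P[m][:,2]))
for n,m in(('arm',o&(z<.115)),('pin',o&(z>.13))): print(n,m.sum(),P[m].mean(0),P[m].min(0),P[m].max(0))
q=P[b]; A=np.polyfit(q[:,1],q[:,0],1); r=q[:,0]-np.polyval(A,q[:,1]); print('blue line',A,q[:,1].min(),q[:,1].max(),r.min(),r.max())
E
python3 m.py
```

```text
blue 323 ((0.5377097129821777, 0.014695927500724792), (0.20705729722976685, 0.044213563203811646), 83.94451904296875) [[0.504800021648407, -0.08590000122785568], [0.548799991607666, -0.09059999883174896], [0.5705999732017517, 0.1152999997138977], [0.5266000032424927, 0.11999999731779099]] 0.08881539595467869
top 3751 ((0.7045612335205078, 0.0028218477964401245), (0.23751237988471985, 0.24886254966259003), 83.6742172241211) [[0.567799985408783, -0.1014999970793724], [0.8151999711990356, -0.12890000641345978], [0.8413000106811523, 0.1071000024676323], [0.593999981880188, 0.13459999859333038]] 0.10922723503252096
arm 122 [0.57222224 0.1426657  0.10115361] [0.53296887 0.12133059 0.09417265] [0.61073504 0.16110419 0.10873781]
pin 26 [0.52781834 0.16049326 0.1432218 ] [0.52110566 0.15244366 0.13664865] [0.53645917 0.16802133 0.14770407]
blue line [0.08998285 0.52242024] -0.08642609959500126 0.119152793046823 -0.009735448570537653 0.0348058331991864
```

```bash
cat >> m.py <<'E'
print('----')
for yaw in (-5.8,-6.3,-6.8):
    c,s=np.cos(np.radians(yaw)),np.sin(np.radians(yaw)); X=np.array([c,s]);Y=np.array([-s,c])
    q=P[t&(z>.104)][:,:2]; a=q@X; bb=q@Y
    print(yaw,'box x',np.percentile(a,[0,.5,2,50,98,99.5,100]).round(4),'y',np.percentile(bb,[0,.5,2,98,99.5,100]).round(4))
    q=P[b&(z>.083)][:,:2]; print(' blue x',np.percentile(q@X,[0,3,10,50,90,97]).round(4),'y',np.percentile(q@Y,[0,2,98,100]).round(4))
    # front edge per y-bin
    bins=np.arange(-.08,.12,.02); f=[(k+.01,np.sort(a[(bb>k)&(bb<k+.02)])[:3].mean()) for k in bins if ((bb>k)&(bb<k+.02)).sum()>5]
    print(' front',np.round(f,4).tolist()); 
    for n,m in(('arm',o&(z<.115)),('pin',o&(z>.13))): print(n,P[m][:,:2].mean(0)@np.array([X,Y]).T)
E
python3 m.py | sed 1,/----/d
```

```text
-5.8 box x [0.5795 0.6035 0.6059 0.6885 0.8204 0.8232 0.8253] y [-0.0453 -0.044  -0.0415  0.1759  0.1784  0.1929]
 blue x [0.5109 0.5121 0.5135 0.5186 0.5239 0.5251] y [-0.0345 -0.0313  0.1659  0.1726]
 front [[-0.05, 0.6041], [-0.03, 0.6034], [-0.01, 0.6026], [0.01, 0.6035], [0.03, 0.6036], [0.05, 0.603], [0.07, 0.6042], [0.09, 0.6048], [0.11, 0.6039]]
arm [0.5548756  0.19976201]
pin [0.50889743 0.21301101]
-6.3 box x [0.5778 0.603  0.6051 0.688  0.8197 0.8227 0.8241] y [-0.0386 -0.0378 -0.0353  0.182   0.1845  0.198 ]
 blue x [0.5109 0.5119 0.5128 0.5179 0.5234 0.5247] y [-0.03   -0.0268  0.1704  0.1771]
 front [[-0.03, 0.6032], [-0.01, 0.6028], [0.01, 0.6029], [0.03, 0.6032], [0.05, 0.6026], [0.07, 0.6031], [0.09, 0.604], [0.11, 0.603]]
arm [0.55311124 0.20459655]
pin [0.50701921 0.21744381]
-6.8 box x [0.5761 0.6023 0.6045 0.6873 0.8191 0.822  0.8236] y [-0.0331 -0.0317 -0.0292  0.1882  0.191   0.203 ]
 blue x [0.5105 0.5113 0.5121 0.5174 0.5228 0.5244] y [-0.0255 -0.0223  0.1749  0.1816]
 front [[-0.03, 0.6034], [-0.01, 0.6034], [0.01, 0.6026], [0.03, 0.6029], [0.05, 0.6026], [0.07, 0.6023], [0.09, 0.6028], [0.11, 0.6022]]
arm [0.55130476 0.2094155 ]
pin [0.50510237 0.22186005]
```

```bash
cat >> h.py <<'E'
YAW=np.radians(-6.3); Bx=np.array([np.cos(YAW),np.sin(YAW)]); By=np.array([-Bx[1],Bx[0]])
O=.603*Bx+.0734*By   # box origin in world
PIV=np.array([-.0235,.125])
def w(p): return O+p[0]*Bx+p[1]*By
def arc(th,off): # tool centre (box) & tool-x heading world deg
    return PIV+.075*np.array([-np.cos(th),np.sin(th)])-off*np.array([np.sin(th),np.cos(th)]), 90-np.degrees(th)-6.3
def rows(tg): # tg: (world x,y, TCP z, yaw deg) -> rows in mm-rounded tool axes
    s=observe(); R=Rot.from_quat(s['tcp_rot'],scalar_first=True).as_matrix(); y0=np.degrees(np.arctan2(R[1,0],R[0,0]))
    print('t',round(s['time_s'],2),'pos',s['ee_pos'].round(4),'yaw',round(y0,2),'tilt',R[:,2].round(3),'F',np.round(s['ft_force'],1),'q',s['qpos'].round(2))
    for t in tg:
        d=R.T@(np.array(t[:3])-s['ee_pos']); print([d.round(3).tolist(),round(y0-t[3],0)])
E
python3 - <<'E'
from h import *
im,P,ok=cloud('top0'); v,u=np.indices(ok.shape)
m=ok&(abs(u-338)<6)&(abs(v-176)<6); print('knob',P[m][:,2].max(), (P[m&(P[...,2]>.115)][:,:2]-O).mean(0)@np.array([Bx,By]).T)
for n,(a,b) in dict(bottle=(217,142),can=(455,218),nozz=(430,170),brush=(427,268)).items(): print(n,P[b,a])
p,h=arc(.257,.045); q=w(p); print(q,h)
rows([(.4,-.35,.24,17),(*q,.24,h),(*q,.128,h)])
E
```

```text
knob 0.12981610224196705 [ 0.03893732 -0.0754465 ]
bottle [0.72905276 0.28564762 0.1685677 ]
can [ 0.50453308 -0.41117262  0.15605018]
nozz [ 0.67844897 -0.38352199  0.01940972]
brush [ 0.36018541 -0.34501729  0.07542152]
[0.51161997 0.11851491] 68.97498466513785
t 0.1 pos [ 0.1822 -0.5977  0.2311] yaw 16.95 tilt [-0.     0.001 -1.   ] F [0.7 0.1 0.1] q [-1.38  0.49  1.56  0.    1.09 -0.11]
[[0.281, -0.173, -0.009], np.float64(-0.0)]
[[0.524, -0.589, -0.008], np.float64(-52.0)]
[[0.524, -0.589, 0.104], np.float64(-52.0)]
```

{"name": "arm_command", "arguments": {"rows": [[[0.28,-0.17,-0.01],0],[[0.28,-0.17,-0.01],0],[[0.28,-0.17,-0.01],0],[[0.28,-0.17,-0.01],0],[[0.28,-0.17,-0.01],0],[[0.28,-0.17,-0.01],0],[[0.28,-0.17,-0.01],0],[[0.524,-0.589,-0.01],-52],[[0.524,-0.589,-0.01],-52],[[0.524,-0.589,-0.01],-52],[[0.524,-0.589,-0.01],-52],[[0.524,-0.589,-0.01],-52]], "grip": 0, "squeeze": 10}}

```text
time_s: 1.3
ee_pos: [0.4578, -0.1083, 0.2416]
tcp_rot: [-0.0, 0.865, 0.502, -0.0]
ft_force: [1.6, -0.0, 0.2]
gripper_width: 0.0046
gripper_force: 0.0
```

Run:
```python
from h import *
p,h=arc(.257,.045); q=w(p)
rows([(*q,.24,h)])
```

```text
t 1.3 pos [ 0.4578 -0.1083  0.2416] yaw 60.26 tilt [-0. -0. -1.] F [ 1.6 -0.   0.2] q [-0.37  0.26  1.91 -0.    0.97  0.15]
[[0.224, -0.066, 0.002], np.float64(-9.0)]
```

{"name": "arm_command", "arguments": {"rows": [[[0.224,-0.066,0],-9],[[0.224,-0.066,0],-9],[[0.224,-0.066,0],-9],[[0.224,-0.066,0],-9],[[0.224,-0.066,0],-9],[[0.224,-0.066,0],-9],[[0.224,-0.066,0],-9]]}}

```text
time_s: 2.0
ee_pos: [0.5127, 0.117, 0.2412]
tcp_rot: [-0.0, 0.824, 0.567, -0.0]
ft_force: [-0.8, 0.3, 0.6]
gripper_width: 0.0007
gripper_force: 0.0
```

Run:
```python
from h import *
p,h=arc(.257,.045); q=w(p)
im,d,pp=snap('wrist','w1')
rows([(*q,.128,h)])
```

```text
t 2.05 pos [0.5127 0.1162 0.2413] yaw 68.94 tilt [-0.001 -0.    -1.   ] F [ 0.3 -0.8 -0.2] q [ 0.1   0.34  1.79 -0.    1.01  0.47]
[[0.002, -0.002, 0.113], np.float64(-0.0)]
```

View pics/w1.png

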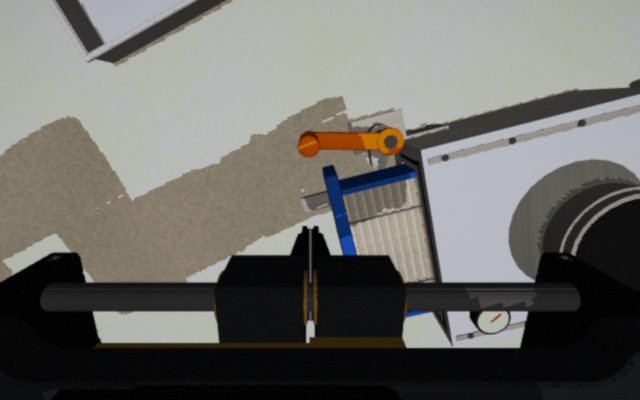

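The picture shows the pin at (310,143), straight ahead of the closed fingertips (310,230), and the lever pivot at (390,140). I'll check the pin position from depth.

Run:
```python
from h import *
im,P,ok=cloud('w1'); hsv=cv2.cvtColor(im,cv2.COLOR_RGB2HSV)
o=ok&(abs(hsv[...,0].astype(int)-13)<10)&(hsv[...,1]>150)
z=P[...,2]; m=o&(z>.138)&(z<.15); q=P[m]; print(m.sum(),q.mean(0),((q[:,:2].min(0)+q[:,:2].max(0))/2))
c=(q[:,:2].min(0)+q[:,:2].max(0))/2-O; r=np.array([c@Bx,c@By])-PIV; print(r,np.hypot(*r),np.arctan2(r[1],-r[0]))
hs=hsv.astype(int); b=ok&(abs(hs[...,0]-110)<12)&(hs[...,1]>150)&(abs(z-.09)<.006)
u=P[b][:,:2]-O; print('panel x',np.percentile(u@Bx,[1,5,50]),'ymax',(u@By).max())
t=ok&(abs(z-.11)<.003)&(hs[...,1]<80)&(np.indices(ok.shape)[1]>420); u=P[t][:,:2]-O; print('box ymax',np.percentile(u@By,99.5),'xmin',np.percentile(u@Bx,.5))
th0=.25
tg=[(*w(arc(.25,.045)[0]),.128,arc(.25,.045)[1])]
for th in np.arange(.2,1.66,.1): p,h=arc(th,.02); tg.append((*w(p),.128,h))
rows(tg)
```

```text
367 [0.52788846 0.16156983 0.14346   ] [0.52776825 0.16132866]
[-0.07262226  0.01986868] 0.07529114584112932 0.2670543007102416
panel x [-0.09080986 -0.09027283 -0.08449433] ymax 0.10520029926172828
box ymax 0.11178422715110739 xmin -0.0006665261725858802
t 2.05 pos [0.5127 0.1162 0.2413] yaw 68.94 tilt [-0.001 -0.    -1.   ] F [ 0.3 -0.8 -0.2] q [ 0.1   0.34  1.79 -0.    1.01  0.47]
[[0.001, -0.001, 0.113], np.float64(-0.0)]
[[0.023, -0.001, 0.113], np.float64(-3.0)]
[[0.03, -0.003, 0.113], np.float64(2.0)]
[[0.038, -0.004, 0.113], np.float64(8.0)]
[[0.045, -0.004, 0.113], np.float64(14.0)]
[[0.053, -0.004, 0.113], np.float64(20.0)]
[[0.061, -0.003, 0.113], np.float64(25.0)]
[[0.068, -0.001, 0.113], np.float64(31.0)]
[[0.076, 0.001, 0.113], np.float64(37.0)]
[[0.083, 0.004, 0.113], np.float64(43.0)]
[[0.089, 0.008, 0.113], np.float64(48.0)]
[[0.096, 0.013, 0.113], np.float64(54.0)]
[[0.102, 0.018, 0.113], np.float64(60.0)]
[[0.107, 0.024, 0.113], np.float64(65.0)]
[[0.111, 0.03, 0.113], np.float64(71.0)]
[[0.115, 0.037, 0.113], np.float64(77.0)]
```

Poses agree to within 1–2 mm. Descending, then I'll sweep the lever.

{"name": "arm_command", "arguments": {"rows": [[[0,0,0.04],0],[[0,0,0.08],0],[[0,0,0.112],0],[[0,0,0.112],0],[[0.01,0,0.112],0],[[0.02,0,0.112],0],[[0.03,-0.003,0.112],2],[[0.038,-0.004,0.112],8],[[0.045,-0.004,0.112],14]]}}

```text
time_s: 2.95
ee_pos: [0.526, 0.1611, 0.1315]
tcp_rot: [0.0, 0.888, 0.46, 0.001]
ft_force: [-2.5, -0.0, 1.3]
gripper_width: 0.0004
gripper_force: 1.3
```

Run:
```python
from h import *
rows([(*w(p),.13,h) for p,h in (arc(t,.02) for t in np.arange(.6,1.66,.1))])
```

```text
t 2.95 pos [0.526  0.1611 0.1315] yaw 54.72 tilt [ 0.002  0.    -1.   ] F [-2.5 -0.   1.3] q [ 0.18  0.51  1.85 -0.    0.78  0.79]
[[0.006, -0.002, 0.001], np.float64(5.0)]
[[0.014, -0.003, 0.001], np.float64(11.0)]
[[0.022, -0.003, 0.001], np.float64(17.0)]
[[0.029, -0.002, 0.001], np.float64(23.0)]
[[0.037, -0.001, 0.002], np.float64(28.0)]
[[0.044, 0.001, 0.002], np.float64(34.0)]
[[0.052, 0.004, 0.002], np.float64(40.0)]
[[0.059, 0.008, 0.002], np.float64(46.0)]
[[0.065, 0.012, 0.002], np.float64(51.0)]
[[0.071, 0.017, 0.002], np.float64(57.0)]
[[0.077, 0.022, 0.002], np.float64(63.0)]
```

{"name": "arm_command", "arguments": {"rows": [[[0.007,-0.002,0],5],[[0.014,-0.003,0],11],[[0.022,-0.003,0],17],[[0.029,-0.002,0],23],[[0.037,-0.001,0],28],[[0.044,0.001,0],34],[[0.052,0.004,0],40],[[0.059,0.008,0],46],[[0.065,0.012,0],51],[[0.071,0.017,0],57],[[0.076,0.022,0],62],[[0.076,0.022,0],62]]}}

```text
time_s: 4.15
ee_pos: [0.5882, 0.2106, 0.1313]
tcp_rot: [-0.0, 0.998, -0.062, 0.001]
ft_force: [-0.2, -0.4, -0.2]
gripper_width: 0.0003
gripper_force: 0.0
```

Run:
```python
from h import *
rows([(*w(p),.13,h) for p,h in (arc(t,.02) for t in (1.65,))])
im,d,_=snap('top','t2'); im2=np.hstack([im[100:280,180:380]])
cv2.imwrite('pics/t2c.png',cv2.resize(im2,None,fx=3,fy=3)[:,:,::-1])
im,P,ok=cloud('t2'); hs=cv2.cvtColor(im,cv2.COLOR_RGB2HSV).astype(int)
v,u=np.indices(ok.shape); z=P[...,2]; o=ok&(abs(hs[...,0]-13)<10)&(hs[...,1]>150)&(u>230)&(u<300)&(v>150)&(v<230)&(z>.085)&(z<.15)
q=P[o]; r=np.stack([(q[:,:2]-O)@Bx,(q[:,:2]-O)@By],1)-PIV; print(len(q),r.mean(0),r[r[:,1].argmax()],r.min(0),r.max(0))
```

```text
t 4.15 pos [0.5882 0.2106 0.1313] yaw -7.12 tilt [ 0.003  0.001 -1.   ] F [-0.2 -0.4 -0.2] q [0.24 0.6  1.66 0.   0.88 1.93]
[[0.004, -0.001, 0.001], np.float64(4.0)]
21 [0.0001851 0.0045134] [0.00796734 0.03842142] [-0.00966895 -0.01250781] [0.00891104 0.03842142]
```

View pics/t2c.png

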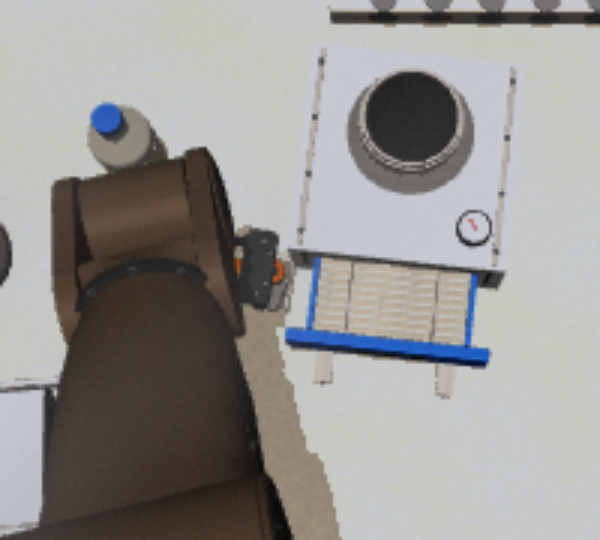

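The arm hides the pin; the lever runs left from the pivot at about (280,270) in the crop. I'll press a little further, feeling for the stop.

{"name": "arm_command", "arguments": {"rows": [[[0.003,0,0],3],[[0.005,0,0],3],[[0.005,0,0],3]]}}

```text
time_s: 4.5
ee_pos: [0.5916, 0.2094, 0.1304]
tcp_rot: [-0.0, 0.996, -0.086, -0.0]
ft_force: [-4.6, 2.6, 4.0]
gripper_width: 0.0004
gripper_force: 2.6
```

Run:
```python
from h import *
# back off -x, rise, then to in front of the panel
a=arc(1.65,.06)[0]
p=w((-.135,0)); h=-6.3
rows([(*w(a),.13,-10),(*w(a),.2,-10),(*p,.2,h),(*p,.092,h)])
```

```text
t 4.5 pos [0.5916 0.2094 0.1304] yaw -9.89 tilt [-0.  0. -1.] F [-4.6  2.6  4. ] q [0.23 0.61 1.65 0.   0.88 1.98]
[[-0.04, -0.002, 0.0], np.float64(0.0)]
[[-0.04, -0.002, -0.07], np.float64(0.0)]
[[-0.084, 0.205, -0.07], np.float64(-4.0)]
[[-0.084, 0.205, 0.038], np.float64(-4.0)]
```

{"name": "arm_command", "arguments": {"rows": [[[-0.04,0,0],0],[[-0.04,0,-0.04],0],[[-0.04,0,-0.07],0],[[-0.084,0.05,-0.07],-4],[[-0.084,0.1,-0.07],-4],[[-0.084,0.15,-0.07],-4],[[-0.084,0.2,-0.07],-4],[[-0.084,0.205,-0.07],-4],[[-0.084,0.205,-0.03],-4],[[-0.084,0.205,0.01],-4],[[-0.084,0.205,0.045],-4],[[-0.084,0.205,0.045],-4]], "grip": 0.6}}

```text
time_s: 5.7
ee_pos: [0.4721, 0.0218, 0.0821]
tcp_rot: [-0.0, 0.999, -0.052, -0.003]
ft_force: [0.2, -0.4, -0.3]
gripper_width: 0.0574
gripper_force: 0.0
```

Run:
```python
from h import *
im,d,_=snap('side','s3'); cv2.imwrite('pics/s3c.png',cv2.resize(im[120:270,200:400],None,fx=3.5,fy=3.5)[:,:,::-1])
rows([(*w((x,0)),.085,-6.3) for x in (-.1,-.06,-.024)])
print(observe()['gripper_width'])
im,P,ok=cloud('s3'); hs=cv2.cvtColor(im,cv2.COLOR_RGB2HSV).astype(int)
z=P[...,2]; o=ok&(abs(hs[...,0]-13)<10)&(hs[...,1]>150)&(abs(P[...,0]-.6)<.12)&(abs(P[...,1]-.2)<.12)&(z>.08)&(z<.16)
q=P[o]; r=np.stack([(q[:,:2]-O)@Bx,(q[:,:2]-O)@By],1)-PIV; t=q[:,2]>.125; print(len(q),t.sum(),r[t].mean(0) if t.any() else r.mean(0))
```

```text
t 5.75 pos [0.4731 0.0218 0.0841] yaw -5.96 tilt [-0.003  0.    -1.   ] F [-0.4 -1.1  1.3] q [-0.09  0.51  2.07 -0.    0.57  1.58]
[[0.035, 0.0, -0.001], np.float64(0.0)]
[[0.075, 0.001, -0.001], np.float64(0.0)]
[[0.111, 0.001, -0.001], np.float64(0.0)]
0.057051597607773216
201 41 [-0.00209357  0.07440889]
```

View pics/s3c.png

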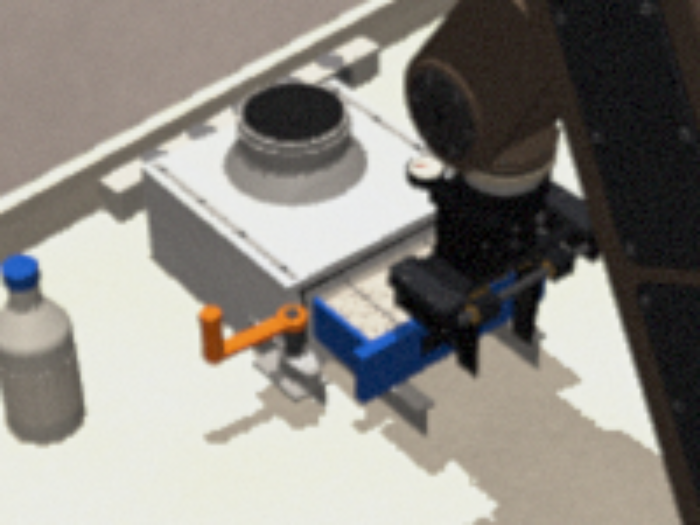

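The lever (pin at (210,330) in the crop) points straight out to the left, about 1.6 rad. The cassette is still out and the fingers stand in front of the blue panel, so I can push.

{"name": "arm_command", "arguments": {"rows": [[[0.015,0,0],0],[[0.03,0,0],0],[[0.04,0,0],0],[[0.05,0,0],0],[[0.06,0,0],0],[[0.07,0,0],0],[[0.08,0,0],0],[[0.09,0,0],0],[[0.098,0,0],0],[[0.104,0,0],0],[[0.108,0,0],0],[[0.108,0,0],0]]}}

```text
time_s: 6.95
ee_pos: [0.5817, 0.0103, 0.0845]
tcp_rot: [0.0, 0.999, -0.053, 0.001]
ft_force: [0.5, -0.8, 1.0]
gripper_width: 0.0569
gripper_force: 0.0
```

Run:
```python
from h import *
rows([(*w((-.022,0)),.085,-6.3)])
```

```text
t 6.95 pos [0.5817 0.0103 0.0845] yaw -6.08 tilt [ 0.001 -0.    -1.   ] F [ 0.5 -0.8  1. ] q [-0.1   0.61  1.8  -0.    0.72  1.58]
[[0.004, 0.001, -0.001], np.float64(0.0)]
```

{"name": "arm_command", "arguments": {"rows": [[[0.002,0,0],0],[[0.004,0,0],0],[[0.005,0,0],0],[[0.005,0,0],0]]}}

```text
time_s: 7.35
ee_pos: [0.5824, 0.0103, 0.0845]
tcp_rot: [-0.0, 0.999, -0.053, -0.004]
ft_force: [-17.9, 0.8, 12.6]
gripper_width: 0.0572
gripper_force: 9.6
```

The push stops solidly (18 N, only 0.7 mm of travel). Backing off and checking the panel.

{"name": "arm_command", "arguments": {"rows": [[[-0.01,0,0],0],[[-0.05,0,0],0],[[-0.06,0,-0.04],0],[[-0.06,0,-0.09],0],[[-0.06,0,-0.13],0],[[-0.1,0,-0.13],0],[[-0.15,0,-0.13],0],[[-0.15,0,-0.13],0]], "grip": 0}}

```text
time_s: 8.15
ee_pos: [0.4315, 0.0265, 0.2146]
tcp_rot: [0.0, 0.999, -0.053, -0.001]
ft_force: [0.7, 0.1, 0.2]
gripper_width: 0.0016
gripper_force: 0.0
```

Run:
```python
from h import *
snap('top','t4'); im,P,ok=cloud('t4'); hs=cv2.cvtColor(im,cv2.COLOR_RGB2HSV).astype(int); z=P[...,2]
r=np.stack([(P[...,:2]-O)@Bx,(P[...,:2]-O)@By],-1)
b=ok&(abs(hs[...,0]-110)<12)&(hs[...,1]>150)&(z>.083)&(z<.1)&(abs(r[...,1])<.11)&(abs(r[...,0]+.03)<.08)
for s in(-1,1): print('panel',s,b.sum(),np.percentile(r[b&(r[...,1]*s>.05)][:,0],[3,50,97]).round(4))
o=ok&(abs(hs[...,0]-13)<10)&(hs[...,1]>150)&(abs(r[...,0]+.02)<.06)&(r[...,1]>.17)&(z>.13)&(z<.16)
q=(r[o].min(0)+r[o].max(0))/2-PIV; print('pin',o.sum(),q,np.arctan2(q[1],-q[0]))
p,h=arc(1.6,-.045)
rows([(*w(p),.235,h),(*w(p),.13,h)])
```

```text
panel -1 292 [-0.0141 -0.0071 -0.0005]
panel 1 292 [-0.013  -0.0071 -0.0014]
pin 33 [0.02866134 0.32329851] 1.6592180287929035
t 8.2 pos [0.4349 0.0261 0.2152] yaw -6.06 tilt [ 0.001 -0.    -1.   ] F [ 0.1  0.5 -0.3] q [-0.09  0.24  2.02 -0.    0.88  1.58]
[[0.198, -0.198, -0.02], np.float64(2.0)]
[[0.198, -0.198, 0.085], np.float64(2.0)]
```

The panel is home: outer face at x ≈ -14 mm on both sides. Next is the far side of the pin.

{"name": "arm_command", "arguments": {"rows": [[[0.198,-0.198,-0.02],2],[[0.198,-0.198,-0.02],2],[[0.198,-0.198,-0.02],2],[[0.198,-0.198,-0.02],2],[[0.198,-0.198,-0.02],2],[[0.198,-0.198,-0.02],2],[[0.198,-0.198,-0.02],2],[[0.198,-0.198,0.02],2],[[0.198,-0.198,0.06],2],[[0.198,-0.198,0.085],2],[[0.198,-0.198,0.085],2]]}}

```text
time_s: 9.3
ee_pos: [0.6534, 0.2009, 0.1258]
tcp_rot: [0.001, 0.997, -0.071, -0.003]
ft_force: [-0.4, -0.3, 0.1]
gripper_width: 0.0005
gripper_force: 0.0
```

Run:
```python
from h import *
rows([(*w(p),.13,h) for p,h in (arc(t,-.02) for t in np.arange(1.6,-.06,-.1))])
```

```text
t 9.3 pos [0.6534 0.2009 0.1258] yaw -8.1 tilt [-0.005 -0.001 -1.   ] F [-0.4 -0.3  0.1] q [ 0.2   0.68  1.5  -0.    0.96  1.91]
[[-0.026, -0.001, -0.004], np.float64(-0.0)]
[[-0.033, -0.002, -0.004], np.float64(-6.0)]
[[-0.041, -0.003, -0.004], np.float64(-12.0)]
[[-0.049, -0.003, -0.004], np.float64(-17.0)]
[[-0.057, -0.002, -0.004], np.float64(-23.0)]
[[-0.064, -0.001, -0.004], np.float64(-29.0)]
[[-0.072, 0.001, -0.004], np.float64(-35.0)]
[[-0.079, 0.004, -0.004], np.float64(-40.0)]
[[-0.086, 0.008, -0.004], np.float64(-46.0)]
[[-0.092, 0.012, -0.004], np.float64(-52.0)]
[[-0.098, 0.017, -0.004], np.float64(-57.0)]
[[-0.103, 0.023, -0.004], np.float64(-63.0)]
[[-0.108, 0.029, -0.004], np.float64(-69.0)]
[[-0.113, 0.035, -0.004], np.float64(-75.0)]
[[-0.116, 0.042, -0.003], np.float64(-80.0)]
[[-0.119, 0.049, -0.003], np.float64(-86.0)]
[[-0.121, 0.057, -0.003], np.float64(-92.0)]
```

{"name": "arm_command", "arguments": {"rows": [[[-0.015,0,-0.002],0],[[-0.033,-0.002,-0.002],-6],[[-0.041,-0.003,-0.002],-12],[[-0.049,-0.003,-0.002],-17],[[-0.057,-0.002,-0.002],-23],[[-0.064,-0.001,-0.002],-29],[[-0.072,0.001,-0.002],-35],[[-0.079,0.004,-0.002],-40],[[-0.086,0.008,-0.002],-46],[[-0.092,0.012,-0.002],-52],[[-0.098,0.017,-0.002],-57]]}}

```text
time_s: 10.4
ee_pos: [0.556, 0.199, 0.1335]
tcp_rot: [0.0, 0.909, 0.416, 0.002]
ft_force: [-0.3, 3.2, 0.6]
gripper_width: 0.0006
gripper_force: 1.4
```

Run:
```python
from h import *
rows([(*w(p),.13,h) for p,h in (arc(t,-.02) for t in np.arange(.5,-.11,-.1))])
```

```text
t 10.4 pos [0.556  0.199  0.1335] yaw 49.15 tilt [ 0.004  0.001 -1.   ] F [-0.3  3.2  0.6] q [0.23 0.56 1.75 0.   0.83 0.94]
[[-0.01, -0.002, 0.004], np.float64(-6.0)]
[[-0.018, -0.003, 0.003], np.float64(-12.0)]
[[-0.025, -0.003, 0.003], np.float64(-17.0)]
[[-0.033, -0.002, 0.003], np.float64(-23.0)]
[[-0.041, -0.001, 0.003], np.float64(-29.0)]
[[-0.048, 0.001, 0.003], np.float64(-35.0)]
[[-0.055, 0.004, 0.003], np.float64(-40.0)]
```

{"name": "arm_command", "arguments": {"rows": [[[-0.01,-0.002,0],-6],[[-0.018,-0.003,0],-12],[[-0.025,-0.003,0],-17],[[-0.033,-0.002,0],-23],[[-0.041,-0.001,0],-29],[[-0.045,0,0],-33],[[-0.048,0.001,0],-35],[[-0.05,0.001,0],-35],[[-0.05,0.001,0],-35]]}}

```text
time_s: 11.3
ee_pos: [0.5257, 0.162, 0.1337]
tcp_rot: [0.001, 0.744, 0.668, 0.004]
ft_force: [6.6, 16.3, -5.5]
gripper_width: 0.0005
gripper_force: 8.0
```

Run:
```python
from h import *
rows([(*w(arc(0,-.02)[0]),.13,84)])
```

```text
t 11.3 pos [0.5257 0.162  0.1337] yaw 83.86 tilt [ 0.008  0.004 -1.   ] F [ 6.6 16.3 -5.5] q [0.18 0.51 1.85 0.   0.78 0.28]
[[-0.0, -0.0, 0.004], np.float64(-0.0)]
```

Firm contact (16 N) at the stop position. I'll back off and check.

{"name": "arm_command", "arguments": {"rows": [[[0.01,0,0],0],[[0.05,0,0],0],[[0.06,0,-0.04],0],[[0.06,0,-0.09],0],[[0.08,0.05,-0.11],0],[[0.08,0.1,-0.11],0],[[0.08,0.14,-0.11],0],[[0.08,0.14,-0.11],0]]}}

```text
time_s: 12.1
ee_pos: [0.675, 0.2238, 0.2419]
tcp_rot: [0.001, 0.744, 0.668, 0.001]
ft_force: [-1.0, 0.3, -0.3]
gripper_width: 0.0006
gripper_force: 0.0
```

Run:
```python
from h import *
rows([])
im,_,_=snap('side','s5'); cv2.imwrite('pics/s5c.png',cv2.resize(im[120:270,180:380],None,fx=3.5,fy=3.5)[:,:,::-1]); snap('top','t5')
for f in('s5','t5'):
    im,P,ok=cloud(f); hs=cv2.cvtColor(im,cv2.COLOR_RGB2HSV).astype(int); z=P[...,2]
    r=np.stack([(P[...,:2]-O)@Bx,(P[...,:2]-O)@By],-1)
    b=ok&(abs(hs[...,0]-110)<12)&(hs[...,1]>150)&(z>.083)&(z<.1)&(abs(r[...,1])<.11)&(abs(r[...,0]+.03)<.08)
    if b.any(): print('panel',b.sum(),np.percentile(r[b][:,0],[3,50,97]).round(4))
    o=ok&(abs(hs[...,0]-13)<10)&(hs[...,1]>150)&(abs(r[...,0]+.06)<.08)&(abs(r[...,1]-.15)<.07)&(z>.137)&(z<.16)
    if o.any(): q=(r[o].min(0)+r[o].max(0))/2-PIV; print(f,'pin',o.sum(),q,np.arctan2(q[1],-q[0]))
```

```text
t 12.1 pos [0.675  0.2238 0.2419] yaw 83.81 tilt [ 0.003 -0.    -1.   ] F [-1.   0.3 -0.3] q [ 0.23  0.61  1.31 -0.    1.22  0.34]
panel 228 [-0.0177 -0.0108 -0.0009]
s5 pin 24 [-0.07690208  0.00109832] 0.014281063263049279
panel 286 [-0.0139 -0.0073 -0.0008]
t5 pin 27 [-0.075143    0.00048625] 0.006470962674657054
```

View pics/s5c.png

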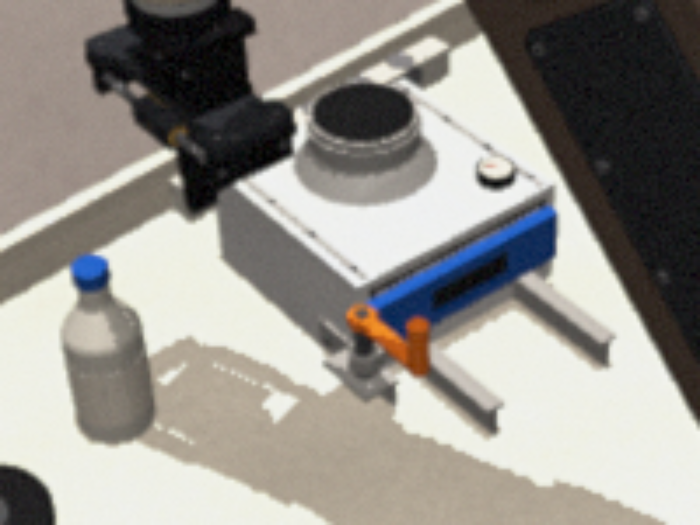

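The panel lies flat on the box, the lever (pin at (418,345)) points to box −x at about 0.01 rad, and the gripper is clear of everything. Handing in.

```bash
python3 -c "
from bench import *
print(job_done())"
```

```text
the job is handed in; nothing more can be done
None
```

The job is handed in (the result was not reported back): I opened the lock, pushed the cassette home and closed the lock again, and the last camera check showed the panel flat on the box, the lock about 0.01 rad from its stop and the gripper clear.

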